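Build the spray catcher in the seat of the injector test station

ROBOT

A 6-joint arm with a two-finger parallel gripper is mounted at the origin on the work surface. World frame = base frame: x ahead of the robot, y to its left, z up, the work surface at z = 0. Lengths are in mm, angles in rad, forces in N, time in s.
With the tool pointing down it reaches from about 300 to 750 mm from the base axis. Payload 8.5 kg.
Tool frame: the origin (TCP) lies where the fingers leave the gripper's body, on its centre line; the fingertips stand 64 mm ahead of it and the grasp point (between the pads) lies 45 mm ahead of it; x points along the fingers, y is the direction in which the jaws open and shut, and the axes are right-handed (so a half turn about x gives the same grasp; the last joint's range is limited). The gripper opens to 88 mm and grips with 3 to 60 N. Pads are 18 mm wide; open, the fingers measure 123 mm over their backs; the gripper's body (75 mm by 187 mm) begins 45 mm behind the grasp point.
Start: joints at [1.106, 0.381, 1.297, -0, 1.464, -0.215], TCP at [135.958, 532.913, 302.748] pointing down, gripper open.
Joint ranges: [-3.11, 3.11], [-0.89, 2.33], [0.22, 2.48], [-1.42, 4.56], [0.17, 2.85], [-2.88, 2.88]. Speed limits (rad/s): [2.39, 2.39, 3.14, 3.14, 3.14, 3.14].

INTERFACE

Orientations are given as a unit quaternion [x, y, z, w].
In Python, from bench import robot gives the robot as it stands.
- The arm moves only by the tool step_arm, never from a script. Its argument "deltas" is a list of rows, each a list of 6 numbers: the shift along the tool's x, y, z in mm, then the turn, a rotation vector about the tool's x, y, z in rad. A call has 1 to 20 rows; each row is the pose to reach, as a shift and turn from the pose commanded when the call began, along the tool's axes at that moment; what a row does not reach only later rows make up. A row lasts 1/8 s, in which the tool goes at most 62.5 mm and 10.7 degrees, less where a joint would pass 70% of its speed; a pose out of reach is approached as far as the arm can. A call with a gripper value outside its range is refused whole. "hand" is the gripper's target within -1 to 1 (fully open at 1, half-way at 0, shut at -1), set as the call begins (left out, the last holds). The fingers move at their own pace and stop on an object; "newtons" is the grip in N (left out, the last holds). Time passes only in rows, so rows that repeat a pose let the fingers close. It gives the time, the measured TCP pose, the force and the opening at its end, in the units of the state.
- robot.get_state(): the state, without advancing time (a new reading comes with each control period).
- robot.snapshot(name): name is "scene" or "top" or "wrist"; returns the picture (384x512x3 uint8, blue, green, red); there is no depth.
- robot.get_calibration(name): a dict with "camera_matrix" (3x3 intrinsics, pixels), "R" (3x3) and "t" (3): a world point X has camera coordinates R X + t; the wrist camera has in their place "T_tool_cam" (4x4, takes a point from camera to tool coordinates, whose origin is the TCP and whose axes are the tool frame's). Camera axes: x right, y down, z forward; pixel columns grow to the right and rows downward; lengths in mm; the calibration is good to about 2 mm. A picture is of the moment at which its call begins: read the wrist's pose just before it. get_calibration takes no time and is no camera call.
- robot.job_done(): hands the job in, once; it reports no verdict.
Trained networks look in the newest picture that a camera, given by its name, has taken for a name from the list of things; names that differ only in an ending like _2 or _b are one class to them, and where a whole thing is asked for, a point or a joint stands for the part that bears it (a point fixed in the world has none). Each returns a list of dicts, best first, with "confidence" (0 to 1); they miss things now and then, are a little off and sometimes report something else, mostly with a low value. They report only what shows in the picture. A call takes as long as a camera call. They do not tell look-alikes from the thing itself.
- robot.search_frame(camera, name): "xyz" ([x, y, z] in mm, in world coordinates, good to about 4 mm: the middle of the surface that is visible of it).
- robot.silhouettes(camera, name): "pixels" (384x512 bool, what is visible of it).
- robot.mark_of(camera, name): "xyz" ([x, y, z] in mm, in world coordinates, good to about 4 mm: a listed point, or the origin of a listed thing).
The state is a dict: "clock": time; "qpos": joint angles; "joint_velocities": joint speeds; "joint_torque": joint torques, N m; "eef_pos": TCP position; "orientation": TCP orientation; "wrist_force": force on the tool from outside, world axes, zero at the start; "moment": the same for the moment, N m; "finger_gap": finger opening in mm.
Only numpy, scipy, OpenCV 4.12 (cv2) and the standard library are available. Lean on these libraries where they do the work, as an engineer would, in place of code of your own. Each camera call takes 0.05 s, during which the arm holds its last target.

TASK

Build the spray catcher in the black-ringed seat, one part after the other: stand the catch pot in the middle of the seat, stand the tall stem upright on the floor in the middle of the pot, lower the flanged collar (flange down) over the stem so that it rests flat and centred on the pot's rim, and last put the cap over the top of the stem so that it sits fully down. Leave the spanner, the injector and the small bowl where they lie.

Things in the scene. Friction and masses are not known exactly. Their poses are not given: they have to be found in the camera images.
- seat_floor (a point): The seat: a round base fixed to the work surface, a white floor 6 mm thick inside a black ring (inside diameter 82 mm, outside 104 mm); the ring's top is 11 mm above the work surface, 5 mm above the white floor. The point is the centre of the white floor, on its top face; z is up.
- pot_center (a point): The catch pot: loose round aluminium cup, open at the top. Outside diameter 62 mm, height 50 mm, wall 4 mm (inside diameter 54 mm), bottom 5 mm thick. Stands upright at the start. The point is on its axis, half-way up (25 mm above its underside); z is its axis, up.
- stem_center (a point): The stem: loose tall slim round steel post on a wider foot. Foot diameter 38 mm and 8 mm high, above it a plain shank of diameter 24 mm; total height 110 mm. Stands upright on its foot at the start. The point is on its axis, half-way up (55 mm above its underside); z is its axis, up. Held by its upper part, the fingers stay clear of the pot's rim.
- collar_neck (a point): The flanged collar: loose steel part with a round flange at the bottom (diameter 76 mm, 5 mm thick) and a round neck above it (outside diameter 50 mm), with a bore of 40 mm right through; total height 35 mm. Lies flange down at the start. The point is on its axis, half-way up the neck (20 mm above its underside); z is its axis, up. It is taken by the outside of the neck, with the fingertips above the flange.
- cap_center (a point): The cap: loose round steel cap like a small upturned cup, closed end up with a small dark dot on it. Outside diameter 44 mm, height 28 mm, top 8 mm thick, so its bore (diameter 38 mm, open downwards) is 20 mm deep. Stands mouth down at the start. The point is on its axis, half-way up (14 mm above its underside); z is its axis, up.
- spanner_grip (a point): Bystander: a loose steel spanner 150 mm long lying flat; the point is on its handle and x runs along it. Not to be moved.
- injector: Bystander: a loose injector lying on its side, 128 mm long, up to 34 mm wide and 22 mm high; origin under its middle, x along it towards its thin brass nozzle. Not to be moved.
- dish: Bystander: a loose small shallow dark steel bowl, 60 mm across and 16 mm high; origin at the centre of its underside. Not to be moved.
Things that resemble listed ones, but are neither listed nor needed, are in the scene too. There is more than one size of the part that bears seat_floor; the job needs the middle-sized.

How it is judged:
By the outcome, as a careful person would: the job done as asked, in the order asked, and still so for the second after the job is handed in, with the robot touching nothing.
It also fails if it takes over 120 s, if anything falls off the work surface, if the arm or the gripper's body presses on something with over 40 N, if the wrist force passes 120 N, or if a joint passes its speed limit or range.

## Working session

There is one attempt and no reset: what is moved stays moved. The work goes in short steps, Python scripts to look and compute and a tool call to move; the robot and the scene stay as the last step left them, time stands still between calls to the robot, and variables do not carry over. Pictures are saved under pics/ and viewed, and the job is handed in when it is done.

Besides the shell and the picture viewer there is one more tool, called after "Request:" by a JSON object that holds its "op" and its "data", one argument or row to a line. step_arm: Moves the arm, as the interface text tells. Its arguments: {"type":"object","properties":{"deltas":{"type":"array"},"hand":{"type":"number"},"newtons":{"type":"number"}},"required":["deltas"]}

```bash
ls; mkdir -p pics; python3 - <<'E'
from bench import robot
import cv2
print(robot.get_state())
for n in("scene","top"):
    im=robot.snapshot(n); cv2.imwrite(f"pics/{n}0.png",cv2.resize(im,(800,600)))
    c=robot.get_calibration(n);print(n,c)
print(robot.get_calibration("wrist"))
for cam in("top","scene"):
  for n in["seat_floor","pot_center","stem_center","collar_neck","cap_center","spanner_grip","injector","dish"]:
    print(cam,n,[(d["confidence"],[round(float(v)) for v in d["xyz"]]) for d in robot.mark_of(cam,n)])
E
```

```text
pics
{'clock': 0.0, 'qpos': array([ 1.10570625e+00,  3.81205657e-01,  1.29828410e+00, -5.83626149e-05,
        1.46357696e+00, -2.15284086e-01]), 'joint_velocities': array([ 0.00054686, -0.00039167, -0.00090307, -0.00085586,  0.00110457,
       -0.00061938]), 'joint_torque': array([-2.57309475e-03, -4.37910855e+01, -2.24549121e+01,  7.12332898e-02,
        3.52470903e-02, -9.76029310e-05]), 'eef_pos': array([135.88362188, 532.74840219, 302.12463756]), 'orientation': array([ 0.08758992,  0.70175289, -0.0885862 ,  0.70144378]), 'wrist_force': array([ 0.88068526, -0.18849087, -0.23887859]), 'moment': array([0.05826315, 0.02790696, 0.00654295]), 'finger_gap': 87.90346492496552}
scene {'camera_matrix': array([[428.89437499,   0.        , 250.36962314],
       [  0.        , 428.89437499, 191.61437354],
       [  0.        ,   0.        ,   1.        ]]), 'R': array([[-0.47049592,  0.88237051,  0.00747455],
       [ 0.52609686,  0.28730474, -0.80042369],
       [-0.70841773, -0.37266374, -0.59938806]]), 't': array([ 271.82700381, -193.55028807, 1522.00229753])}
top {'camera_matrix': array(
[... 1025 characters left out ...]
enter [(0.5, [612, -160, 51])]
top collar_neck [(0.65, [457, -22, 19])]
top cap_center [(0.68, [420, 282, 17])]
top spanner_grip [(0.72, [537, -171, 9]), (0.65, [628, 126, 24])]
top injector [(0.72, [526, 194, -3]), (0.58, [421, 281, 17])]
top dish [(0.64, [704, -16, 1])]
scene seat_floor [(0.71, [264, -404, 14]), (0.68, [446, -311, 5]), (0.52, [407, -160, 3])]
scene pot_center [(0.66, [629, 125, 24])]
scene stem_center [(0.57, [420, 282, 17])]
scene collar_neck [(0.75, [456, -26, 22])]
scene cap_center [(0.57, [420, 282, 13])]
scene spanner_grip [(0.74, [541, -170, 1]), (0.42, [419, 278, 14])]
scene injector [(0.83, [530, 188, -2]), (0.65, [630, 123, 24])]
scene dish [(0.79, [704, -16, 2])]
```

View pics/scene0.png

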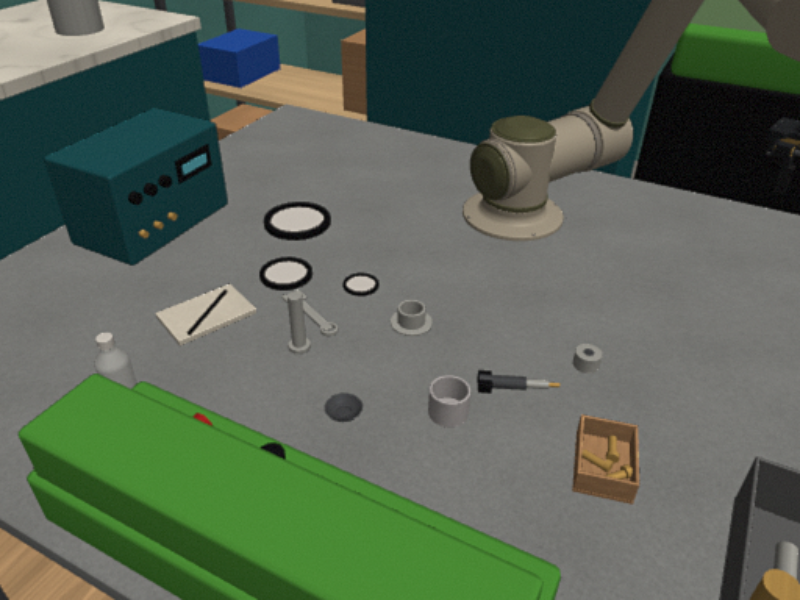

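View pics/top0.png

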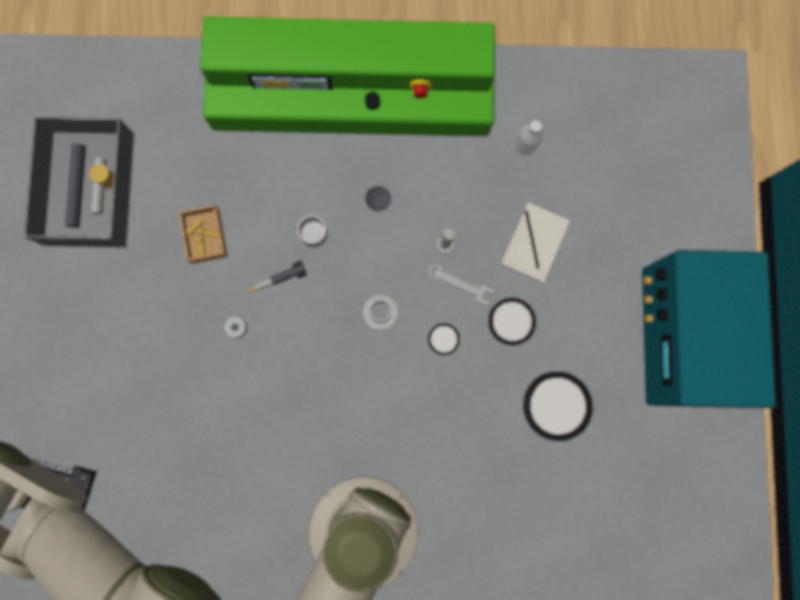

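Candidates in the scene picture (800x600 px):
- **Seat:** large ring (297,220), middle ring (286,272), small ring (361,284). I choose the middle one.
- **Pot:** cup at (449,400). The grey cylinder at (75,10) is in the background.
- **Stem:** post at (297,322). The bottle at (115,365) resembles it.
- **Collar:** (411,317).
- **Cap:** (588,357).

I'll check the ring sizes and crops next.

```bash
cat > h.py <<'E'
from bench import robot
import numpy as np, cv2
from scipy.spatial.transform import Rotation as Ro
def cam(n):
    c=robot.get_calibration(n);K=c["camera_matrix"]
    if n!="wrist": return K,c["R"],c["t"]
    s=robot.get_state();Rt=Ro.from_quat(s["orientation"]).as_matrix();T=c["T_tool_cam"]
    Rwc=Rt@T[:3,:3];p=Rt@T[:3,3]+s["eef_pos"]
    return K,Rwc.T,-Rwc.T@p
def proj(C,X):
    K,R,t=C;p=(R@np.atleast_2d(X).T).T+t;p=p@K.T;return p[:,:2]/p[:,2:]
def ray(C,uv,z):
    K,R,t=C;uv=np.atleast_2d(uv);d=np.c_[uv,np.ones(len(uv))]@np.linalg.inv(K).T@R;o=-R.T@t
    return o+d*((z-o[2])/d[:,2])[:,None]
def circ(P):
    # algebraic circle via cv-free lstsq
    A=np.c_[2*P[:,:2],np.ones(len(P))];b=(P[:,:2]**2).sum(1);x=np.linalg.lstsq(A,b,rcond=None)[0]
    return x[:2],np.sqrt(x[2]+x[:2]@x[:2])
def ring(im,C,c,z,r,rw=8,n=180,pol=0):
    """refine circle centre of radius r at height z by radial gradient search; pol +1 brighter outside,-1 darker outside"""
    g=cv2.GaussianBlur(cv2.cvtColor(im,cv2.COLOR_BGR2GRAY).astype(np.float32),(0,0),.8)
    a=np.linspace(0,2*np.pi,n,endpoint=False);rr=np.arange(r-rw,r+rw,.25)
    best=[];c=np.array(c[:2],float)
    P=np.stack([c[0]+np.outer(np.cos(a),rr),c[1]+np.outer(np.sin(a),rr),np.full((n,len(rr)),z)],-1)
    uv=proj(C,P.reshape(-1,3)).reshape(n,len(rr),2).astype(np.float32)
    v=cv2.remap(g,uv[...,0],uv[...,1],cv2.INTER_LINEAR)
    d=v[:,8:]-v[:,:-8]
    s=np.abs(d) if pol==0 else d*pol
    k=s.argmax(1);w=s.max(1);ok=w>np.median(w)*.5
    pts=np.c_[c[0]+np.cos(a)*rr[k+4],c[1]+np.sin(a)*rr[k+4]][ok]
    for _ in range(6):
        x,R=circ(pts);e=np.abs(np.hypot(*(pts-x).T)-R);pts=pts[e<max(1.5,2*np.median(e))]
    return x.round(1),round(float(R),1),len(pts)
E
python3 - <<'E'
from h import *
im=robot.snapshot("scene");cv2.imwrite("pics/crop1.png",cv2.resize(im[120:290,160:400],None,fx=3.2,fy=3.2,interpolation=cv2.INTER_CUBIC))
it=robot.snapshot("top")
for n,i in(("top",it),("scene",im)):
  C=cam(n)
  for c in((265,-407),(404,-160),(447,-309)):
    for r in(52,): print(n,c,[ring(i,C,c,11,R,10,pol=1) for R in(38,52,66)])
E
```

```text
top (265, -407) [(array([ 267.8, -407.2]), 39.1, 95), (array([ 265.1, -406.9]), 43.2, 71), (array([ 265.9, -404.5]), 72.3, 179)]
top (404, -160) [(array([ 403. , -161.4]), 36.5, 178), (array([ 404., -160.]), 43.0, 142), (array([ 405.7, -165.1]), 68.5, 73)]
top (447, -309) [(array([ 447.1, -309. ]), 46.6, 67), (array([ 443.8, -307.6]), 51.8, 176), (array([ 447., -309.]), 57.1, 100)]
scene (265, -407) [(array([ 267.9, -403. ]), 35.5, 92), (array([ 263.2, -407.1]), 44.4, 50), (array([ 263.5, -406.7]), 73.4, 93)]
scene (404, -160) [(array([ 411.5, -156.2]), 37.2, 144), (array([ 400. , -162.3]), 48.1, 101), (array([ 398.1, -163.8]), 66.7, 88)]
scene (447, -309) [(array([ 443. , -317.4]), 38.3, 67), (array([ 450., -304.]), 54.6, 113), (array([ 449.7, -308.8]), 59.3, 85)]
```

Request:
{"op": "step_arm", "data": {
  "deltas": [
    [0,-274,577,-0.25,0,0],
    [0,-274,577,-0.25,0,0],
    [0,-274,577,-0.25,0,0],
    [0,-274,577,-0.25,0,0],
    [0,-274,577,-0.25,0,0],
    [0,-274,577,-0.25,0,0],
    [0,-274,577,-0.25,0,0],
    [0,-274,577,-0.25,0,0],
    [0,-274,577,-0.25,0,0],
    [0,-274,577,-0.25,0,0],
    [0,-274,577,-0.25,0,0],
    [80,-274,577,-0.25,0,0],
    [80,-274,577,-0.25,0,0],
    [80,-274,577,-0.25,0,0],
    [80,-274,577,-0.25,0,0]
  ],
  "hand": 1
}}

```text
clock: 2.88
eef_pos: [627.7, 124.9, 224.1]
orientation: [-0.0, 0.706, 0.0, 0.708]
wrist_force: [-0.3, -0.4, 0.1]
finger_gap: 88.1
```

View pics/crop1.png

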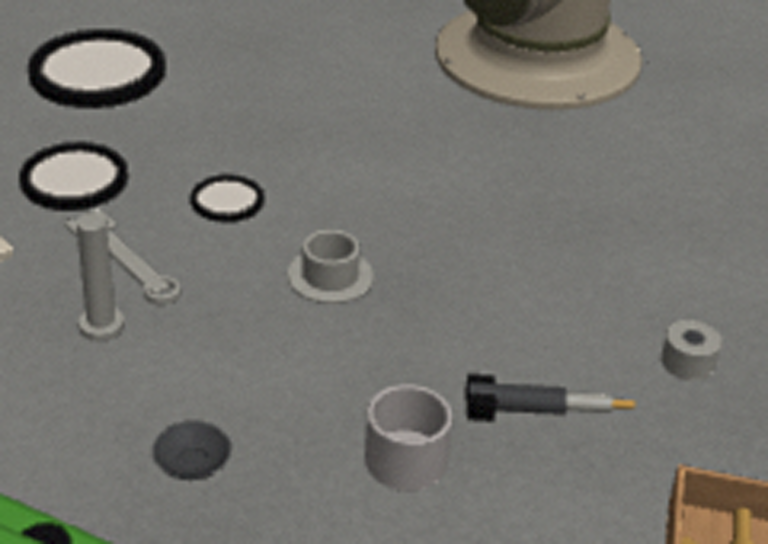

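```bash
python3 - <<'E'
from h import *
C=cam("wrist");im=robot.snapshot("wrist");cv2.imwrite("pics/w1.png",im)
for c0 in((628,125),):
  print([ring(im,C,c0,50,r,6) for r in(27,31)],ring(im,C,c0,0,31,6))
print([(d["confidence"],d["xyz"].round(1) if hasattr(d["xyz"],'round') else d["xyz"]) for d in robot.mark_of("wrist","pot_center")])
print(robot.get_state()["eef_pos"])
E
```

```text
[(array([627.2, 123.9]), 28.4, 161), (array([627.2, 123.9]), 28.4, 162)] (array([628.1, 123.1]), 29.1, 138)
[(0.64, [629.3, 125.5, 23.0])]
[627.67099536 124.87022733 224.1948392 ]
```

View pics/w1.png

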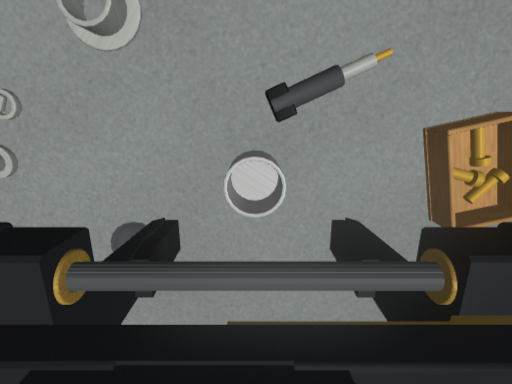

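The crop shows the middle ring left of centre with its 104 mm outside diameter confirmed (R fitted 51.8). The post, the collar, the pot and the dotted cap are all distinct. The wrist view shows the pot rim at (255,186), on the jaw centre line, with the injector clear of the fingers. I'll grasp the pot now.

Request:
{"op": "step_arm", "data": {
  "deltas": [
    [60,-0.7,-0.5,0,0,0],
    [110,-0.7,-0.5,0,0,0],
    [142,-0.7,-0.5,0,0,0],
    [142,-0.7,-0.5,0,0,0],
    [142,-0.7,-0.5,0,0,0]
  ],
  "hand": 1
}}

```text
clock: 3.6
eef_pos: [627.7, 124.1, 82.8]
orientation: [-0.0, 0.706, 0.0, 0.708]
wrist_force: [0.2, -0.0, -0.1]
finger_gap: 87.9
```

Request:
{"op": "step_arm", "data": {
  "deltas": [
    [0,0,0,0,0,0],
    [0,0,0,0,0,0],
    [0,0,0,0,0,0],
    [0,0,0,0,0,0],
    [0,0,0,0,0,0],
    [0,0,0,0,0,0]
  ],
  "hand": -1,
  "newtons": 25
}}

```text
clock: 4.35
eef_pos: [627.0, 124.1, 81.4]
orientation: [-0.0, 0.707, 0.0, 0.707]
wrist_force: [-0.8, 0.4, 5.9]
finger_gap: 62.4
```

Request:
{"op": "step_arm", "data": {
  "deltas": [
    [-40,0,0,0,0,0],
    [-90,0,0,0,0,0],
    [-150,-10,-5,0,0,0],
    [-150,-60,-25,0,0,0],
    [-150,-433,-180,0,0,0],
    [-150,-433,-180,0,0,0],
    [-150,-433,-180,0,0,0],
    [-150,-433,-180,0,0,0],
    [-150,-433,-180,0,0,0],
    [-150,-433,-180,0,0,0],
    [-150,-433,-180,0,0,0],
    [-150,-433,-180,0,0,0],
    [-150,-433,-180,0,0,0]
  ]
}}

```text
clock: 5.98
eef_pos: [447.0, -308.2, 230.4]
orientation: [0.0, 0.707, 0.001, 0.707]
wrist_force: [1.0, 0.4, -2.7]
finger_gap: 62.2
```

```bash
python3 - <<'E'
from h import *
C=cam("wrist");im=robot.snapshot("wrist");cv2.imwrite("pics/w2.png",im)
s=robot.get_state();p=s["eef_pos"];print(p,s["wrist_force"],s["finger_gap"],Ro.from_quat(s["orientation"]).as_matrix().round(3).tolist())
for c in((447,-309),(444,-308)):
  print([ring(im,C,c,11,52,10,pol=1),ring(im,C,c,11,41,6,pol=-1),ring(im,C,c,8,41,8,pol=-1)])
print("pot rim",[ring(im,C,p,p[2]-31,r,5) for r in(27,31)])
it=robot.snapshot("top");Ct=cam("top")
print(ring(it,Ct,(444,-308),11,52,8,pol=1))
E
```

```text
[ 447.19202379 -307.90879996  230.53697739] [ 0.82757243  0.48974545 -3.57866283] 62.47480047479459 [[-0.0, -0.001, 1.0], [0.001, 1.0, 0.001], [-1.0, 0.001, -0.0]]
[(array([ 444.8, -308.7]), 51.6, 120), (array([ 444.2, -308.7]), 40.2, 113), (array([ 444.9, -308.8]), 40.6, 115)]
[(array([ 444.6, -308.7]), 51.5, 119), (array([ 444.2, -308.8]), 40.2, 118), (array([ 444.9, -308.8]), 40.7, 119)]
pot rim [(array([ 446.6, -308.5]), 28.7, 147), (array([ 448.7, -308.5]), 30.3, 97)]
(array([ 440.2, -311.4]), 50.1, 44)
```

View pics/w2.png

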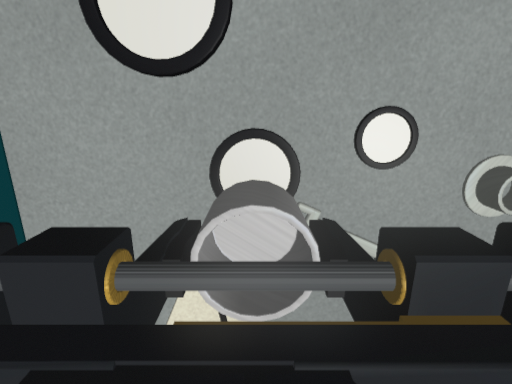

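The wrist view shows the pot hanging just in front of the middle ring. The ring is centred at pixel (255,172), which is world (444.5,-308.6). I'm lowering the pot.

Request:
{"op": "step_arm", "data": {
  "deltas": [
    [0,-0.5,-2.7,0,0,0],
    [50,-0.5,-2.7,0,0,0],
    [100,-0.5,-2.7,0,0,0],
    [130,-0.5,-2.7,0,0,0],
    [130,-0.5,-2.7,0,0,0],
    [130,-0.5,-2.7,0,0,0]
  ]
}}

```text
clock: 6.82
eef_pos: [444.8, -309.7, 102.1]
orientation: [-0.001, 0.707, -0.0, 0.708]
wrist_force: [-0.6, -1.0, -2.1]
finger_gap: 62.2
```

```bash
python3 - <<'E'
from h import *
C=cam("wrist");im=robot.snapshot("wrist");cv2.imwrite("pics/w3.png",im)
s=robot.get_state();p=s["eef_pos"];print(p,s["wrist_force"],s["finger_gap"])
print([ring(im,C,(444.5,-308.7),11,52,6,pol=1)])
print("pot rim",[ring(im,C,p,p[2]-31,r,5) for r in(27,31)])
it=robot.snapshot("scene");cv2.imwrite("pics/s3.png",cv2.resize(it[120:260,120:300],None,fx=4,fy=4,interpolation=cv2.INTER_CUBIC))
E
```

```text
[ 444.77965568 -309.81361931  102.33491675] [-0.08701829  0.35084914 -3.15982534] 62.300308848900755
[(array([ 443.9, -308.6]), 51.1, 96)]
pot rim [(array([ 444.4, -310.1]), 28.7, 147), (array([ 444.3, -310.1]), 28.7, 112)]
```

View pics/w3.png

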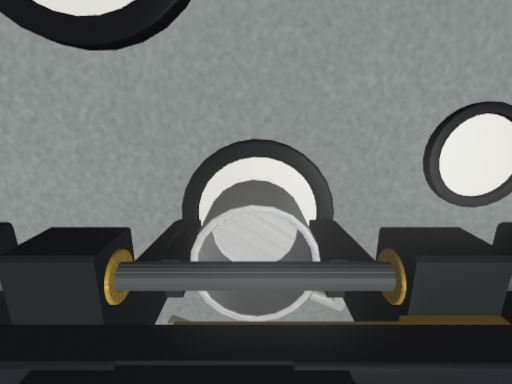

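View pics/s3.png

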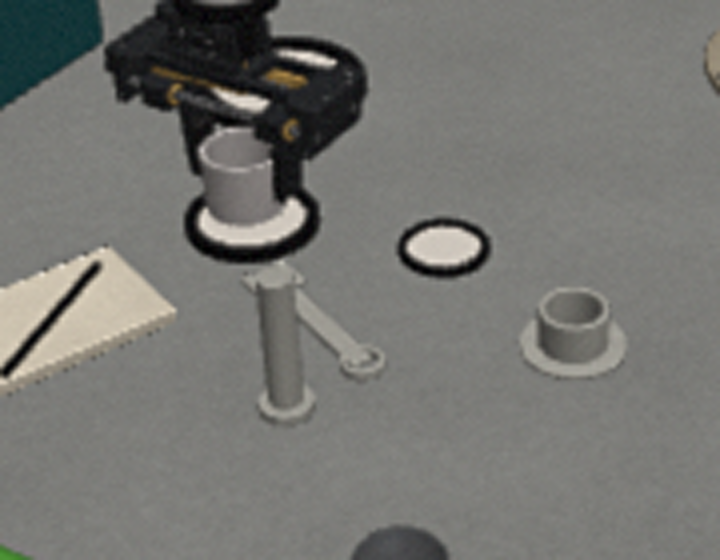

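The wrist and scene views show the pot centred over the ring, about 1.3 mm off in -y. I'll correct that and set it down.

Request:
{"op": "step_arm", "data": {
  "deltas": [
    [3,1.2,-0.2,0,0,0],
    [8,1.2,-0.2,0,0,0],
    [12,1.2,-0.2,0,0,0],
    [14.5,1.2,-0.2,0,0,0],
    [14.5,1.2,-0.2,0,0,0],
    [14.5,1.2,-0.2,0,0,0]
  ]
}}

```text
clock: 7.68
eef_pos: [443.9, -308.2, 87.4]
orientation: [-0.0, 0.707, -0.0, 0.707]
wrist_force: [-4.3, 3.9, 11.9]
finger_gap: 62.1
```

Request:
{"op": "step_arm", "data": {
  "deltas": [
    [0,0,0,0,0,0],
    [0,0,0,0,0,0],
    [0,0,0,0,0,0],
    [0,0,0,0,0,0],
    [-50,0,0,0,0,0],
    [-100,0,0,0,0,0],
    [-150,0,0,0,0,0],
    [-150,0,0,0,0,0],
    [-150,0,0,0,0,0]
  ],
  "hand": 1
}}

```text
clock: 8.8
eef_pos: [443.8, -308.0, 235.4]
orientation: [0.0, 0.707, 0.0, 0.707]
wrist_force: [-0.1, -0.3, -0.8]
finger_gap: 87.9
```

```bash
python3 - <<'E'
from h import *
C=cam("wrist");im=robot.snapshot("wrist");cv2.imwrite("pics/w4.png",im)
s=robot.get_state();p=s["eef_pos"];print(p,s["wrist_force"],s["finger_gap"])
c=(444.5,-308.7)
print([ring(im,C,c,11,52,6,pol=1),ring(im,C,c,11,41,6,pol=-1),ring(im,C,c,6,41,6,pol=-1)])
print("pot rim",[ring(im,C,c,56,r,4) for r in(27,31)])
E
```

```text
[ 443.69056495 -307.93537047  234.91335079] [ 0.59176528  0.2281677  -0.972158  ] 88.40522250931119
[(array([ 444.8, -308.7]), 51.6, 180), (array([ 444.6, -308.7]), 40.5, 107), (array([ 445.4, -308.7]), 40.9, 124)]
pot rim [(array([ 444.1, -308.8]), 28.3, 142), (array([ 443.7, -308.7]), 32.3, 134)]
```

View pics/w4.png

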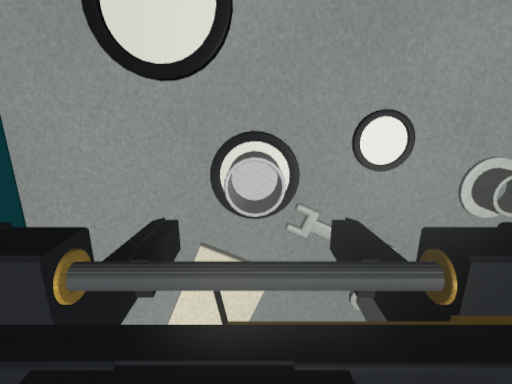

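The wrist view shows the pot standing inside the ring at (255,180), centred within about 0.7 mm. The stem is next.

Request:
{"op": "step_arm", "data": {
  "deltas": [
    [-30,148,168,0,0,0],
    [-30,148,168,0,0,0],
    [-30,148,168,0,0,0],
    [-30,148,168,0,0,0],
    [-30,148,168,0,0,0],
    [-30,148,168,0,0,0]
  ]
}}

```text
clock: 9.6
eef_pos: [611.3, -160.8, 264.9]
orientation: [0.0, 0.708, 0.0, 0.706]
wrist_force: [0.1, -0.0, -0.5]
finger_gap: 88.2
```

```bash
python3 - <<'E'
from h import *
C=cam("wrist");im=robot.snapshot("wrist");cv2.imwrite("pics/w5.png",im)
s=robot.get_state();p=s["eef_pos"];print(p,s["wrist_force"],s["finger_gap"])
print([(d["confidence"],d["xyz"]) for d in robot.mark_of("wrist","stem_center")])
for c in ((612,-160),(610,-158)):
  print("top",ring(im,C,c,110,12,6),"foot",ring(im,C,c,8,19,6),ring(im,C,c,0,19,6))
E
```

```text
[ 611.17192084 -161.11191872  265.22493121] [ 0.4884223  -0.31889757  0.34977023] 88.6441301612113
[(0.8, [611.3, -160.8, 59.4])]
top (array([ 610.8, -163.3]), 11.4, 180) foot (array([ 610.4, -160.3]), 15.6, 101) (array([ 610.6, -160.4]), 15.7, 119)
top (array([ 610.7, -163. ]), 11.5, 180) foot (array([ 609.4, -159.8]), 15.5, 106) (array([ 610.8, -160.3]), 16.1, 105)
```

View pics/w5.png

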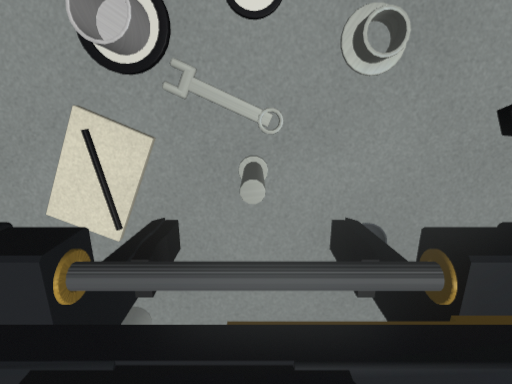

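The stem is at (253,190) px top, foot behind at (253,168). World position is (610.7,-162.8), upright, with the spanner clear. I'll grasp it high, with the tips at z≈76.

Request:
{"op": "step_arm", "data": {
  "deltas": [
    [0,-1.8,-0.4,0,0,0],
    [40,-1.8,-0.4,0,0,0],
    [80,-1.8,-0.4,0,0,0],
    [124,-1.8,-0.4,0,0,0],
    [124,-1.8,-0.4,0,0,0],
    [124,-1.8,-0.4,0,0,0]
  ]
}}

```text
clock: 10.45
eef_pos: [612.1, -162.7, 144.1]
orientation: [-0.0, 0.706, -0.001, 0.708]
wrist_force: [-1.0, 0.2, 0.1]
finger_gap: 88.0
```

Request:
{"op": "step_arm", "data": {
  "deltas": [
    [0,0,0,0,0,0],
    [0,0,0,0,0,0],
    [0,0,0,0,0,0],
    [0,0,0,0,0,0],
    [0,0,0,0,0,0],
    [0,0,0,0,0,0],
    [0,0,0,0,0,0],
    [0,0,0,0,0,0],
    [0,0,0,0,0,0],
    [0,0,0,0,0,0]
  ],
  "hand": -1,
  "newtons": 30
}}

```text
clock: 11.7
eef_pos: [611.6, -162.1, 142.2]
orientation: [-0.0, 0.707, -0.0, 0.707]
wrist_force: [-0.5, -0.7, -0.6]
finger_gap: 23.0
```

Request:
{"op": "step_arm", "data": {
  "deltas": [
    [-30,0,0,0,0,0],
    [-80,0,0,0,0,0],
    [-120,0,0,0,0,0],
    [-120,-40,-45,0,0,0],
    [-120,-146,-167.5,0,0,0],
    [-120,-146,-167.5,0,0,0],
    [-120,-146,-167.5,0,0,0],
    [-120,-146,-167.5,0,0,0],
    [-120,-146,-167.5,0,0,0],
    [-120,-146,-167.5,0,0,0]
  ]
}}

```text
clock: 12.95
eef_pos: [444.9, -307.2, 262.1]
orientation: [-0.0, 0.707, 0.001, 0.707]
wrist_force: [-0.3, 0.0, -2.7]
finger_gap: 23.3
```

```bash
python3 - <<'E'
from h import *
C=cam("wrist");im=robot.snapshot("wrist");cv2.imwrite("pics/w6.png",im)
s=robot.get_state();p=s["eef_pos"];print(p,s["wrist_force"],s["finger_gap"])
zb=p[2]-142.2;c=(444,-308.7)
print("stem",ring(im,C,p,zb+110,12,4),"foot",ring(im,C,p,zb+8,19,4),ring(im,C,p,zb,19,4))
print("pot",ring(im,C,c,56,27,4),ring(im,C,c,56,31,4),"ring",ring(im,C,(444.6,-308.7),11,52,6,pol=1))
it=robot.snapshot("scene");cv2.imwrite("pics/s6.png",cv2.resize(it[100:240,120:300],None,fx=4,fy=4,interpolation=cv2.INTER_CUBIC))
E
```

```text
[ 444.82205031 -307.25576712  262.10442405] [-0.74608409  0.91441268 -1.56754853] 23.069015101213555
stem (array([ 445.9, -307.4]), 13.0, 99) foot (array([ 442.6, -308.2]), 18.8, 104) (array([ 444.8, -308. ]), 19.3, 95)
pot (array([ 443.1, -308.6]), 27.5, 113) (array([ 443.4, -308.6]), 32.3, 97) ring (array([ 444.7, -308.8]), 51.6, 146)
```

View pics/w6.png

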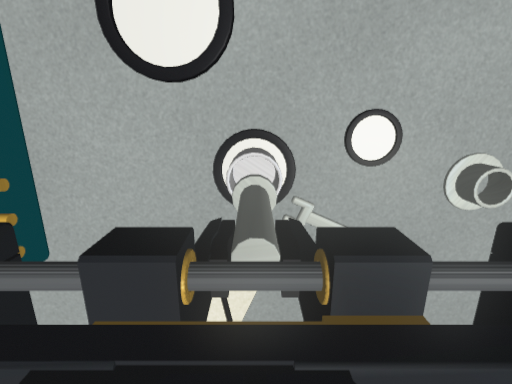

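View pics/s6.png

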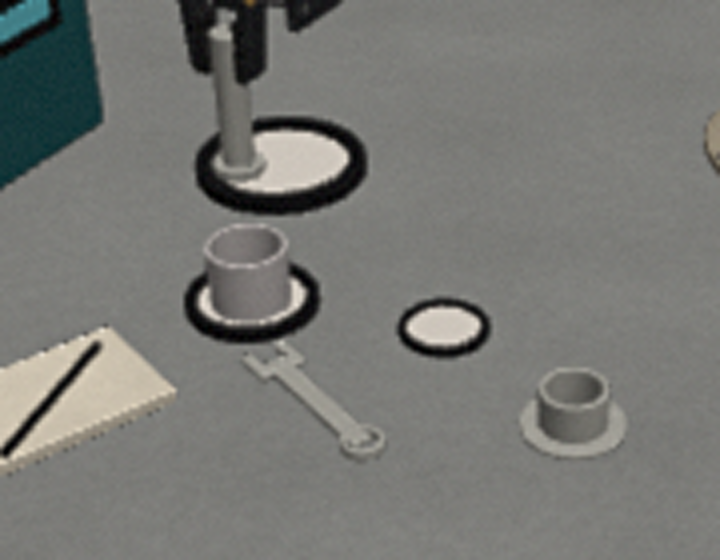

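The stem hangs upright above the pot, with the foot at (254,190) and the pot at (254,172). Offsets are about 1 mm. I'm lowering it.

Request:
{"op": "step_arm", "data": {
  "deltas": [
    [0,-1,-0.3,0,0,0],
    [20,-1,-0.3,0,0,0],
    [40,-1,-0.3,0,0,0],
    [60,-1,-0.3,0,0,0],
    [80,-1,-0.3,0,0,0],
    [95,-1,-0.3,0,0,0],
    [100,-1,-0.3,0,0,0],
    [103,-1,-0.3,0,0,0],
    [103,-1,-0.3,0,0,0],
    [103,-1,-0.3,0,0,0]
  ]
}}

```text
clock: 14.3
eef_pos: [443.9, -309.2, 159.7]
orientation: [-0.0, 0.707, -0.0, 0.707]
wrist_force: [0.2, -0.8, -2.8]
finger_gap: 23.1
```

Request:
{"op": "step_arm", "data": {
  "deltas": [
    [1,1,0.6,0,0,0],
    [3,1,0.6,0,0,0],
    [5,1,0.6,0,0,0],
    [6.5,1,0.6,0,0,0],
    [6.5,1,0.6,0,0,0],
    [6.5,1,0.6,0,0,0]
  ]
}}

```text
clock: 15.05
eef_pos: [444.5, -308.2, 153.1]
orientation: [-0.0, 0.707, -0.0, 0.707]
wrist_force: [-1.3, -0.0, 4.0]
finger_gap: 23.1
```

Contact shows as the wrist force moving from -2.8 to +4 N at the expected height. I'm releasing the stem and retreating.

Request:
{"op": "step_arm", "data": {
  "deltas": [
    [0,0,0,0,0,0],
    [0,0,0,0,0,0],
    [0,0,0,0,0,0],
    [0,0,0,0,0,0],
    [0,0,0,0,0,0],
    [0,0,0,0,0,0],
    [-40,0,0,0,0,0],
    [-80,0,0,0,0,0],
    [-110,0,0,0,0,0],
    [-110,0,0,0,0,0],
    [-110,0,0,0,0,0]
  ],
  "hand": 1
}}

```text
clock: 16.42
eef_pos: [444.2, -307.8, 261.7]
orientation: [0.0, 0.708, 0.001, 0.707]
wrist_force: [-0.8, 0.8, -1.0]
finger_gap: 88.3
```

```bash
python3 - <<'E'
from h import *
C=cam("wrist");im=robot.snapshot("wrist");cv2.imwrite("pics/w7.png",im)
s=robot.get_state();p=s["eef_pos"];print(p,s["wrist_force"],s["finger_gap"])
c=(444,-308.7)
print("stem",ring(im,C,c,121,12,4),"pot",ring(im,C,c,56,27,4),ring(im,C,c,56,31,4),"ring",ring(im,C,(444.6,-308.7),11,52,6,pol=1))
it=robot.snapshot("scene");cv2.imwrite("pics/s7.png",cv2.resize(it[100:240,120:300],None,fx=4,fy=4,interpolation=cv2.INTER_CUBIC))
E
```

```text
[ 444.13102574 -307.79332409  261.44871546] [ 0.67774708  0.2335924  -1.09391751] 87.76418294944084
stem (array([ 443.8, -309. ]), 11.5, 129) pot (array([ 443.8, -308.8]), 28.0, 123) (array([ 443.7, -308.8]), 32.7, 144) ring (array([ 444.7, -308.8]), 51.6, 180)
```

View pics/w7.png

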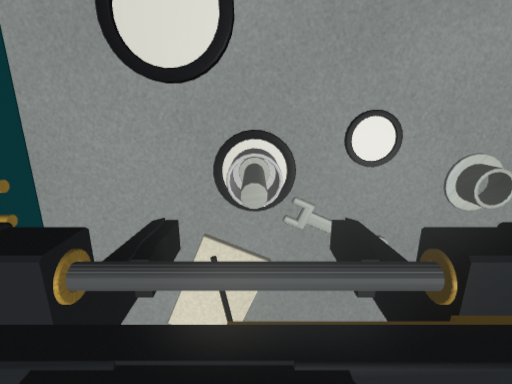

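View pics/s7.png

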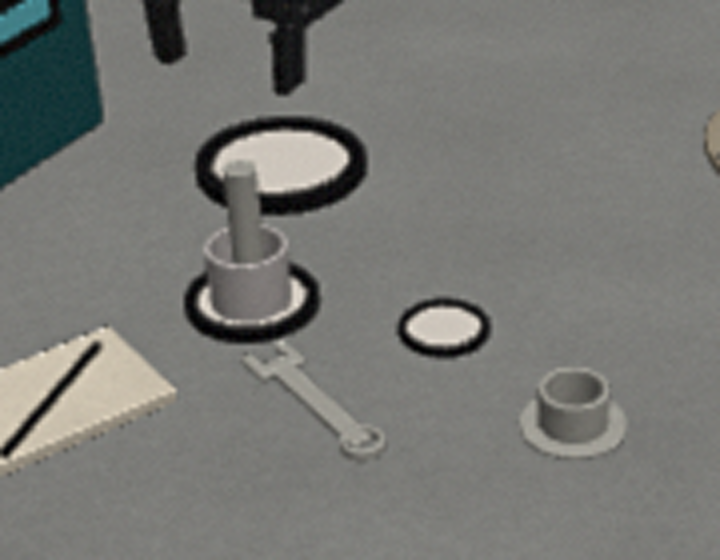

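The stem stands upright and concentric: stem (443.8,-309.0), pot (443.8,-308.8), image (254,185). The collar is next.

Request:
{"op": "step_arm", "data": {
  "deltas": [
    [0,284,12,0,0,0],
    [0,284,12,0,0,0],
    [0,284,12,0,0,0],
    [40,284,12,0,0,0],
    [40,284,12,0,0,0],
    [40,284,12,0,0,0],
    [40,284,12,0,0,0],
    [40,284,12,0,0,0],
    [40,284,12,0,0,0]
  ]
}}

```text
clock: 17.65
eef_pos: [456.5, -24.9, 222.9]
orientation: [0.0, 0.707, -0.001, 0.707]
wrist_force: [0.0, -0.2, -0.1]
finger_gap: 87.8
```

```bash
python3 - <<'E'
from h import *
C=cam("wrist");im=robot.snapshot("wrist");cv2.imwrite("pics/w8.png",im)
s=robot.get_state();p=s["eef_pos"];print(p,s["wrist_force"],s["finger_gap"])
for c in ((456,-24),(455,-22)):
  print("neck",ring(im,C,c,35,20,4),ring(im,C,c,35,25,4),"flange",ring(im,C,c,5,38,6,pol=-1))
E
```

```text
[456.40784297 -24.70648743 222.86413751] [0.65826188 0.60957533 0.02900182] 88.11564130651017
neck (array([457., -25.]), 21.5, 152) (array([455.3, -25.3]), 24.0, 130) flange (array([460.3, -25. ]), 37.0, 180)
neck (array([456. , -24.5]), 20.5, 110) (array([455.3, -24.9]), 24.2, 116) flange (array([460.1, -24.8]), 37.0, 149)
```

View pics/w8.png

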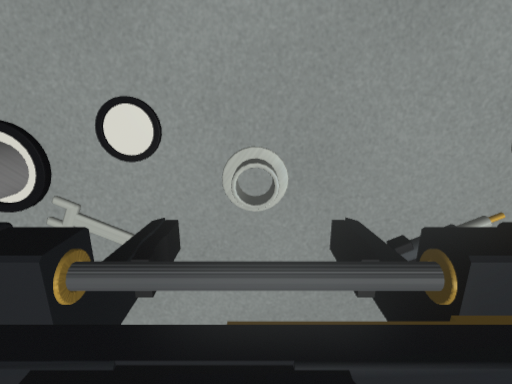

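```bash
python3 - <<'E'
from h import *
C=cam("wrist");im=cv2.imread("pics/w8.png");S=6;x0,y0=205,130
big=cv2.resize(im[y0:y0+100,x0:x0+110],None,fx=S,fy=S,interpolation=cv2.INTER_CUBIC)
a=np.linspace(0,2*np.pi,200)
for c,col in(((457,-24.9),(0,0,255)),((459,-24.9),(0,255,0))):
  for r,z in((20,35),(25,35),(38,5)):
    uv=proj(C,np.c_[c[0]+r*np.cos(a),c[1]+r*np.sin(a),0*a+z]);uv=(uv+.5-[x0,y0])*S
    cv2.polylines(big,[uv.astype(np.int32)],True,col,1)
cv2.imwrite("pics/w8o.png",big)
E
```

```text
(no output)
```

View pics/w8o.png

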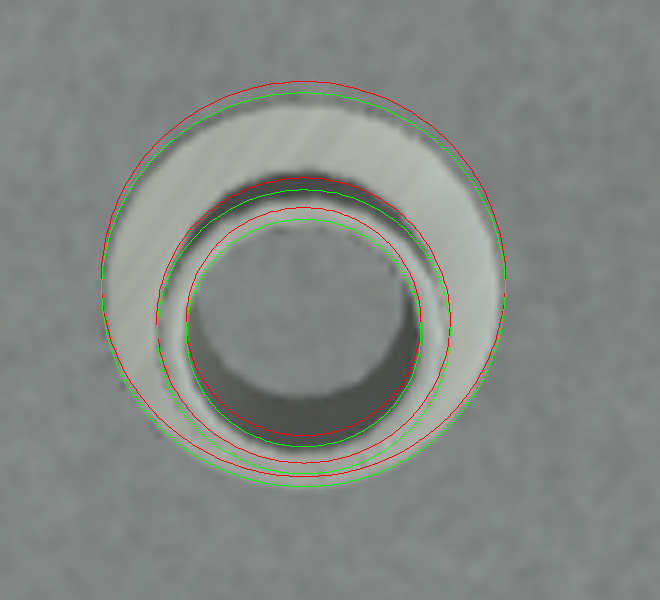

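The overlay shows the true collar centre slightly beyond the green circle, about (459.7,-24.9). The first neck fit had mixed the bore and outer edges. I'm descending with the fingertips at z≈9.5, above the flange.

Request:
{"op": "step_arm", "data": {
  "deltas": [
    [20,-0.2,3.2,0,0,0],
    [70,-0.2,3.2,0,0,0],
    [120,-0.2,3.2,0,0,0],
    [144,-0.2,3.2,0,0,0],
    [148,-0.2,3.2,0,0,0],
    [148,-0.2,3.2,0,0,0],
    [148,-0.2,3.2,0,0,0]
  ]
}}

```text
clock: 18.58
eef_pos: [460.0, -24.4, 75.8]
orientation: [-0.0, 0.706, -0.0, 0.708]
wrist_force: [0.2, 0.6, -0.5]
finger_gap: 88.4
```

Request:
{"op": "step_arm", "data": {
  "deltas": [
    [1,-0.4,-0.2,0,0,0],
    [1,-0.4,-0.2,0,0,0],
    [1,-0.4,-0.2,0,0,0],
    [1,-0.4,-0.2,0,0,0],
    [1,-0.4,-0.2,0,0,0],
    [1,-0.4,-0.2,0,0,0],
    [1,-0.4,-0.2,0,0,0],
    [1,-0.4,-0.2,0,0,0]
  ],
  "hand": -1,
  "newtons": 30
}}

```text
clock: 19.58
eef_pos: [459.4, -24.6, 73.8]
orientation: [-0.0, 0.707, 0.0, 0.707]
wrist_force: [0.2, 1.0, 1.0]
finger_gap: 48.5
```

Request:
{"op": "step_arm", "data": {
  "deltas": [
    [-10,0,0,0,0,0],
    [-50,0,0,0,0,0],
    [-110,0,0,0,0,0],
    [-170,0,0,0,0,0],
    [-180,-40,-3,0,0,0],
    [-180,-283,-16,0,0,0],
    [-180,-283,-16,0,0,0],
    [-180,-283,-16,0,0,0],
    [-180,-283,-16,0,0,0],
    [-180,-283,-16,0,0,0],
    [-180,-283,-16,0,0,0],
    [-180,-283,-16,0,0,0]
  ]
}}

```text
clock: 21.08
eef_pos: [443.5, -306.3, 254.0]
orientation: [-0.0, 0.707, 0.001, 0.707]
wrist_force: [-0.5, -0.4, -2.2]
finger_gap: 48.6
```

```bash
python3 - <<'E'
from h import *
C=cam("wrist");im=robot.snapshot("wrist");cv2.imwrite("pics/w9.png",im)
s=robot.get_state();p=s["eef_pos"];print(p,s["wrist_force"],s["finger_gap"])
c=(444,-308.7);zb=p[2]-74.5
print("stem",ring(im,C,c,121,12,4),"pot",ring(im,C,c,56,31,4),"ring",ring(im,C,(444.6,-308.7),11,52,6,pol=1))
print("collar",ring(im,C,p,zb+35,20,4),"fl",ring(im,C,p,zb+5,38,5))
it=robot.snapshot("scene");cv2.imwrite("pics/s9.png",cv2.resize(it[100:240,120:300],None,fx=4,fy=4,interpolation=cv2.INTER_CUBIC))
E
```

```text
[ 443.58745526 -306.41331473  254.049155  ] [ 0.30204803  0.50826981 -1.70592653] 48.42949156206982
stem (array([ 444.2, -308.7]), 9.4, 74) pot (array([ 443.9, -308.7]), 32.3, 105) ring (array([ 444.6, -308.7]), 51.5, 106)
collar (array([ 443.2, -306.5]), 21.3, 132) fl (array([ 442.7, -306.7]), 36.2, 71)
```

View pics/w9.png

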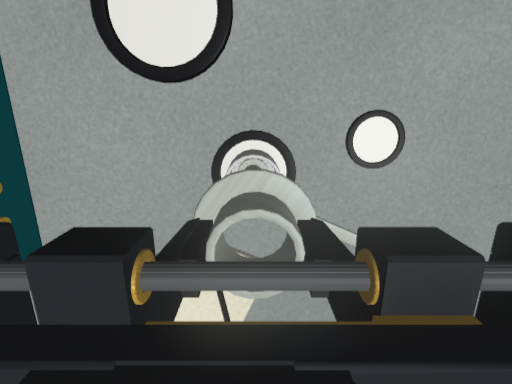

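View pics/s9.png

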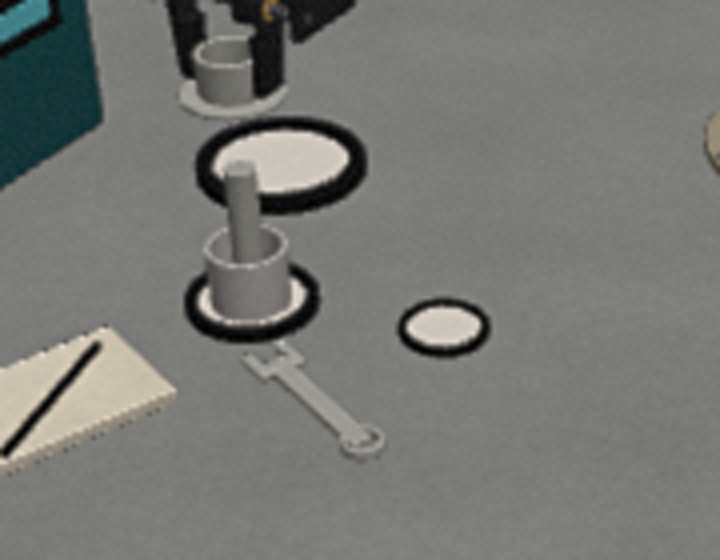

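Scene and wrist show the collar held level above the stem. It needs about 2 mm in -y. I'll stage it just above the stem top first.

Request:
{"op": "step_arm", "data": {
  "deltas": [
    [10,-1.5,0.3,0,0,0],
    [30,-1.5,0.3,0,0,0],
    [48,-1.5,0.3,0,0,0],
    [48,-1.5,0.3,0,0,0],
    [48,-1.5,0.3,0,0,0],
    [48,-1.5,0.3,0,0,0]
  ]
}}

```text
clock: 21.92
eef_pos: [443.9, -309.3, 206.4]
orientation: [-0.0, 0.707, -0.0, 0.707]
wrist_force: [-0.5, -0.2, -1.5]
finger_gap: 48.6
```

```bash
python3 - <<'E'
from h import *
s=robot.get_state();print(s["eef_pos"],s["wrist_force"])
C=cam("wrist");im=robot.snapshot("wrist");cv2.imwrite("pics/w10.png",im)
E
```

```text
[ 443.88637552 -309.26552761  206.41703654] [-0.46102965 -0.18930041 -1.45066504]
```

View pics/w10.png

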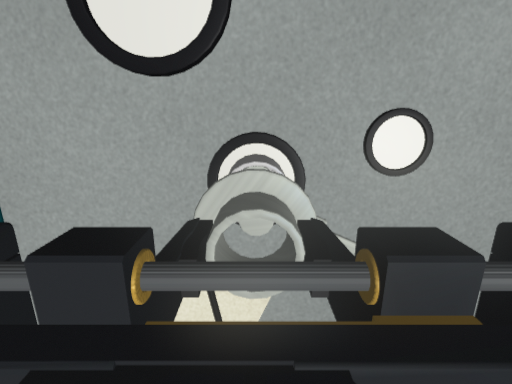

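The stem top shows through the bore at (255,225). I'll correct y by +1 and lower.

Request:
{"op": "step_arm", "data": {
  "deltas": [
    [0,1,0,0,0,0],
    [6,1,0,0,0,0],
    [18,1,0,0,0,0],
    [33,1,0,0,0,0],
    [48,1,0,0,0,0],
    [60,1,0,0,0,0],
    [68,1,0,0,0,0],
    [68,1,0,0,0,0],
    [68,1,0,0,0,0]
  ]
}}

```text
clock: 23.1
eef_pos: [443.9, -308.3, 138.1]
orientation: [-0.0, 0.707, -0.0, 0.707]
wrist_force: [-0.1, 0.4, -2.5]
finger_gap: 48.5
```

Request:
{"op": "step_arm", "data": {
  "deltas": [
    [2,0,0,0,0,0],
    [4.5,0,0,0,0,0],
    [6.5,0,0,0,0,0],
    [8,0,0,0,0,0],
    [8.3,0,0,0,0,0],
    [8.3,0,0,0,0,0],
    [8.3,0,0,0,0,0]
  ]
}}

```text
clock: 23.98
eef_pos: [443.7, -308.1, 129.8]
orientation: [-0.0, 0.707, 0.0, 0.707]
wrist_force: [-2.6, 2.2, 5.3]
finger_gap: 48.7
```

The collar made contact at the expected height (TCP 129.8). I'm releasing it and retreating.

Request:
{"op": "step_arm", "data": {
  "deltas": [
    [0,0,0,0,0,0],
    [0,0,0,0,0,0],
    [0,0,0,0,0,0],
    [0,0,0,0,0,0],
    [0,0,0,0,0,0],
    [-40,0,0,0,0,0],
    [-90,0,0,0,0,0],
    [-130,0,0,0,0,0],
    [-130,0,0,0,0,0],
    [-130,0,0,0,0,0]
  ],
  "hand": 1
}}

```text
clock: 25.22
eef_pos: [443.4, -307.9, 258.6]
orientation: [0.0, 0.707, 0.0, 0.707]
wrist_force: [1.2, -0.1, -0.3]
finger_gap: 88.0
```

```bash
python3 - <<'E'
from h import *
C=cam("wrist");im=robot.snapshot("wrist");cv2.imwrite("pics/w11.png",im[90:260,150:360].repeat(3,0).repeat(3,1))
s=robot.get_state();p=s["eef_pos"];print(p,s["wrist_force"],s["finger_gap"])
c=(444,-308.7)
print("stem",ring(im,C,c,121,12,4),"ring",ring(im,C,(444.6,-308.7),11,52,6,pol=1))
print("collar",ring(im,C,c,91,20,3),ring(im,C,c,91,25,3),"fl",ring(im,C,c,61,38,5,pol=-1))
it=robot.snapshot("scene");cv2.imwrite("pics/s11.png",cv2.resize(it[100:240,120:300],None,fx=4,fy=4,interpolation=cv2.INTER_CUBIC))
E
```

```text
[ 443.41810376 -307.8838307   258.20678856] [-0.03232797  0.20188993  0.51030928] 87.89033810277083
stem (array([ 443.5, -309. ]), 11.4, 99) ring (array([ 444.8, -308.7]), 51.6, 126)
collar (array([ 444.6, -308.5]), 20.1, 107) (array([ 445.6, -309.1]), 25.3, 112) fl (array([ 440.3, -308.8]), 38.1, 95)
```

View pics/w11.png

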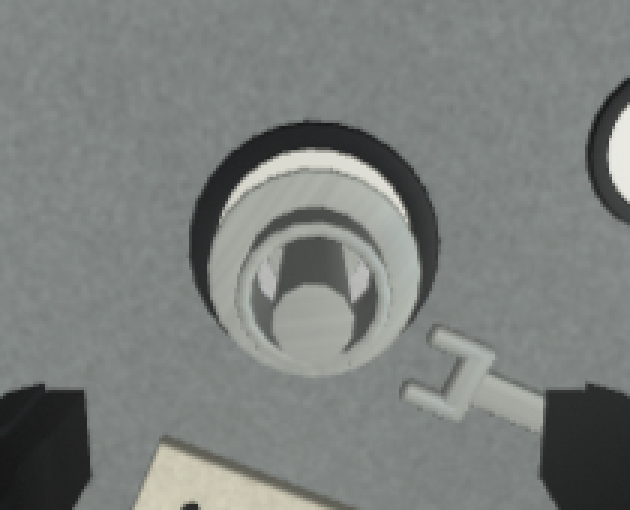

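View pics/s11.png

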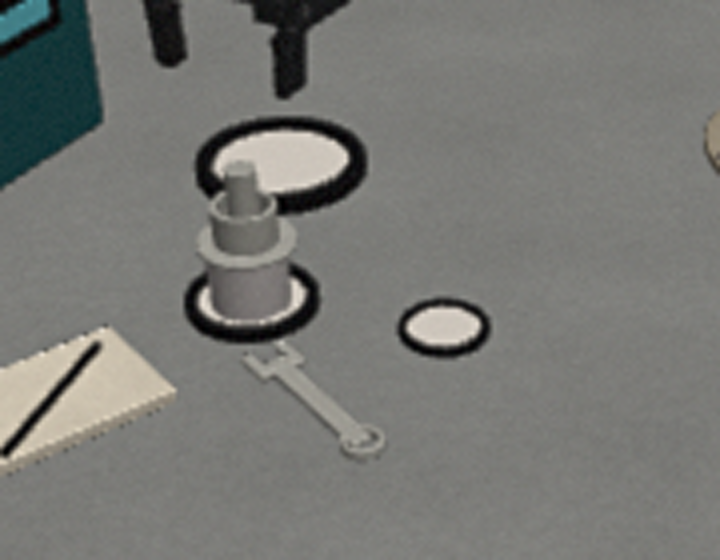

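The collar looks flat on the rim. The flange fit of 440.3 disagrees with the bore fit of 444.6, so I'll check it with an overlay.

```bash
python3 - <<'E'
from h import *
C=cam("wrist");im=robot.snapshot("wrist");S=7;x0,y0=205,125
big=cv2.resize(im[y0:y0+85,x0:x0+110],None,fx=S,fy=S,interpolation=cv2.INTER_CUBIC)
a=np.linspace(0,2*np.pi,200)
c=(444,-308.7)
for r,z,col in((12,121,(255,0,0)),(20,91,(0,0,255)),(25,91,(0,0,255)),(38,61,(0,255,0)),(52,11,(255,255,0))):
    uv=proj(C,np.c_[c[0]+r*np.cos(a),c[1]+r*np.sin(a),0*a+z]);uv=(uv+.5-[x0,y0])*S
    cv2.polylines(big,[uv.astype(np.int32)],True,col,1)
cv2.imwrite("pics/w11o.png",big)
E
```

```text
(no output)
```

View pics/w11o.png

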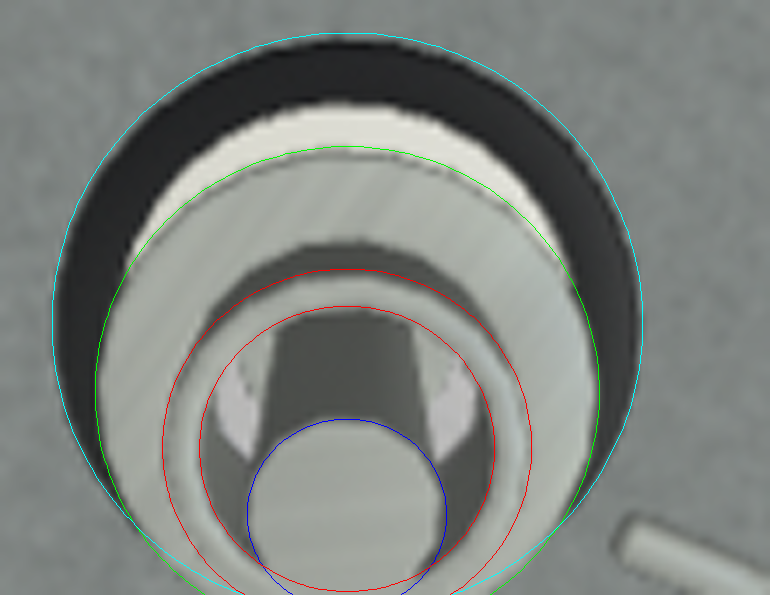

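The overlay matches one common centre within about 1 mm, so the collar is centred and the 440.3 fit was an artefact. The cap is next.

Request:
{"op": "step_arm", "data": {
  "deltas": [
    [0,590,-23,0,0,0],
    [0,590,-23,0,0,0],
    [0,590,-23,0,0,0],
    [0,590,-23,0,0,0],
    [0,590,-23,0,0,0],
    [0,590,-23,0,0,0],
    [0,590,-23,0,0,0],
    [0,590,-23,0,0,0],
    [38,590,-23,0,0,0],
    [38,590,-23,0,0,0],
    [38,590,-23,0,0,0],
    [38,590,-23,0,0,0],
    [38,590,-23,0,0,0],
    [38,590,-23,0,0,0],
    [38,590,-23,0,0,0]
  ]
}}

```text
clock: 27.25
eef_pos: [420.8, 281.4, 221.7]
orientation: [0.0, 0.707, -0.0, 0.707]
wrist_force: [-0.1, 0.8, -0.0]
finger_gap: 87.9
```

```bash
python3 - <<'E'
from h import *
C=cam("wrist");im=robot.snapshot("wrist");S=7
s=robot.get_state();p=s["eef_pos"];print(p,s["wrist_force"],s["finger_gap"])
m=[(d["confidence"],d["xyz"]) for d in robot.mark_of("wrist","cap_center")];print(m)
c=(420,282)
for c0 in(c,(421,281)): print(ring(im,C,c0,28,22,5,pol=-1),ring(im,C,c0,28,22,5))
x,_,_=ring(im,C,c,28,22,5)
x0,y0=(proj(C,[c[0],c[1],20])[0]-[55,40]).astype(int)
big=cv2.resize(im[y0:y0+80,x0:x0+110],None,fx=S,fy=S,interpolation=cv2.INTER_CUBIC)
a=np.linspace(0,2*np.pi,200)
for z,col in((28,(0,0,255)),(0,(0,255,0))):
    uv=proj(C,np.c_[x[0]+22*np.cos(a),x[1]+22*np.sin(a),0*a+z]);uv=(uv+.5-[x0,y0])*S
    cv2.polylines(big,[uv.astype(np.int32)],True,col,1)
cv2.imwrite("pics/w12o.png",big);cv2.imwrite("pics/w12.png",im)
E
```

```text
[420.69879102 281.54712483 221.63230007] [0.3512651  0.32142105 0.32979965] 88.2151436773108
[(0.58, [417.8, 281.6, 10.7])]
(array([419.7, 281.1]), 21.3, 180) (array([419.7, 281.1]), 21.3, 180)
(array([419.7, 281.2]), 21.3, 180) (array([419.7, 281.2]), 21.3, 180)
```

View pics/w12o.png

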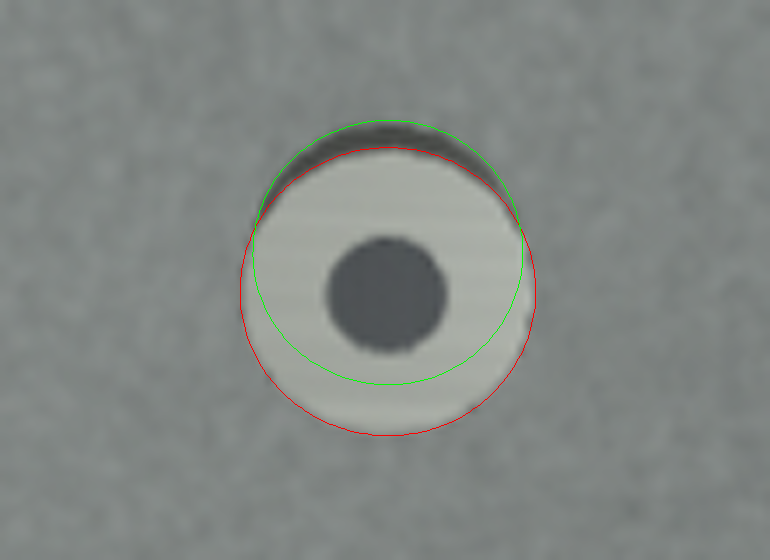

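View pics/w12.png

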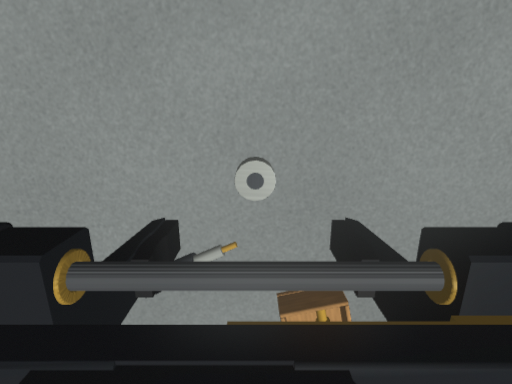

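The cap with its dark dot is at (255,180), world (419.7,281.2). The injector tip at (237,245) is clear. I'm grasping it.

Request:
{"op": "step_arm", "data": {
  "deltas": [
    [20,0,-1,0,0,0],
    [70,0,-1,0,0,0],
    [120,0,-1,0,0,0],
    [144,0,-1,0,0,0],
    [149,0,-1,0,0,0],
    [149,0,-1,0,0,0],
    [149,0,-1,0,0,0]
  ]
}}

```text
clock: 28.22
eef_pos: [420.0, 282.0, 73.6]
orientation: [0.0, 0.706, 0.0, 0.708]
wrist_force: [0.0, -0.1, 0.2]
finger_gap: 88.1
```

Request:
{"op": "step_arm", "data": {
  "deltas": [
    [0,0,0,0,0,0],
    [0,0,0,0,0,0],
    [0,0,0,0,0,0],
    [0,0,0,0,0,0],
    [0,0,0,0,0,0],
    [0,0,0,0,0,0],
    [0,0,0,0,0,0],
    [0,0,0,0,0,0],
    [0,0,0,0,0,0]
  ],
  "hand": -1,
  "newtons": 25
}}

```text
clock: 29.35
eef_pos: [419.6, 281.8, 72.5]
orientation: [-0.0, 0.707, 0.0, 0.707]
wrist_force: [-0.2, 0.8, 0.6]
finger_gap: 43.4
```

Request:
{"op": "step_arm", "data": {
  "deltas": [
    [-20,0,0,0,0,0],
    [-70,0,0,0,0,0],
    [-130,0,0,0,0,0],
    [-180,0,0,0,0,0],
    [-180,-30,2,0,0,0],
    [-180,-590,24,0,0,0],
    [-180,-590,24,0,0,0],
    [-180,-590,24,0,0,0],
    [-180,-590,24,0,0,0],
    [-180,-590,24,0,0,0],
    [-180,-590,24,0,0,0],
    [-180,-590,24,0,0,0],
    [-180,-590,24,0,0,0],
    [-180,-590,24,0,0,0],
    [-180,-590,24,0,0,0],
    [-180,-590,24,0,0,0],
    [-180,-590,24,0,0,0],
    [-180,-590,24,0,0,0]
  ]
}}

```text
clock: 31.6
eef_pos: [443.9, -307.1, 252.7]
orientation: [-0.001, 0.707, 0.001, 0.707]
wrist_force: [0.4, 0.1, -1.7]
finger_gap: 43.7
```

Request:
{"op": "step_arm", "data": {
  "deltas": [
    [10,0,0,0,0,0],
    [30,0,0,0,0,0],
    [43,0,0,0,0,0],
    [43,0,0,0,0,0],
    [43,0,0,0,0,0],
    [43,0,0,0,0,0]
  ]
}}

```text
clock: 32.35
eef_pos: [443.8, -308.3, 210.0]
orientation: [-0.0, 0.707, -0.0, 0.707]
wrist_force: [-0.6, -0.6, -1.3]
finger_gap: 43.5
```

```bash
python3 - <<'E'
from h import *
s=robot.get_state();p=s["eef_pos"];print(p,s["wrist_force"],s["finger_gap"])
C=cam("wrist");im=robot.snapshot("wrist");cv2.imwrite("pics/w13.png",im)
print("cap",ring(im,C,p,p[2]-72.5+28,22,4),"collar fl",ring(im,C,(444,-308.7),61,38,4),"ring",ring(im,C,(444.6,-308.7),11,52,6,pol=1))
it=robot.snapshot("scene");cv2.imwrite("pics/s13.png",cv2.resize(it[80:220,120:300],None,fx=4,fy=4,interpolation=cv2.INTER_CUBIC))
E
```

```text
[ 443.84172053 -308.30164644  210.02719347] [-0.63195365 -0.6497283  -1.2980615 ] 43.533720866829405
cap (array([ 445.3, -308.7]), 22.4, 128) collar fl (array([ 443.4, -308.7]), 37.3, 98) ring (array([ 444.6, -308.7]), 51.6, 117)
```

View pics/w13.png

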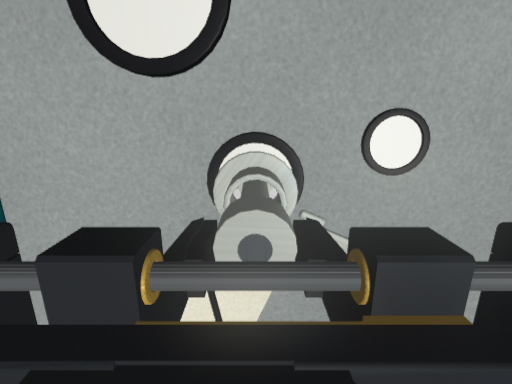

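View pics/s13.png

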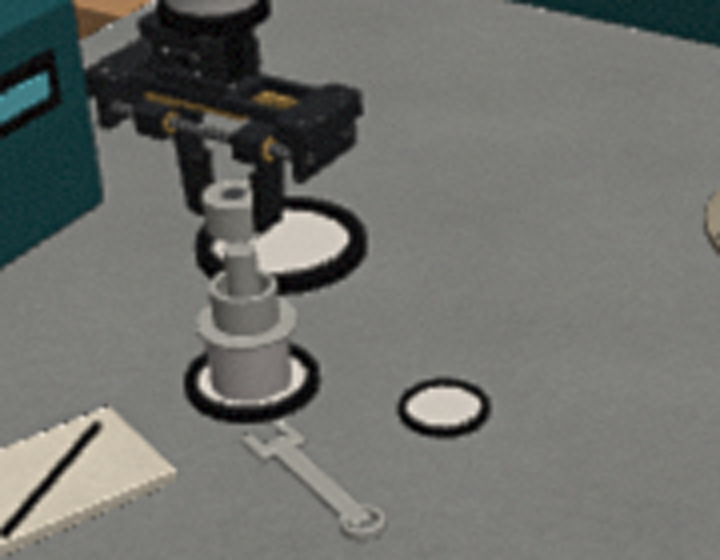

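The cap is centred over the stem, with its dot at (255,248) in line with the assembly. I'm lowering it slowly.

Request:
{"op": "step_arm", "data": {
  "deltas": [
    [4,0,0,0,0,0],
    [10,0,0,0,0,0],
    [18,0,0,0,0,0],
    [26,0,0,0,0,0],
    [31,0,0,0,0,0],
    [34,0,0,0,0,0],
    [36,0,0,0,0,0],
    [36.7,0,0,0,0,0],
    [36.7,0,0,0,0,0],
    [36.7,0,0,0,0,0]
  ]
}}

```text
clock: 33.7
eef_pos: [443.8, -308.3, 173.4]
orientation: [-0.0, 0.707, -0.0, 0.707]
wrist_force: [-1.6, 1.0, 6.2]
finger_gap: 43.3
```

The cap seated at the expected height (173.4 against 173.5). I'm releasing it.

Request:
{"op": "step_arm", "data": {
  "deltas": [
    [0,0,0,0,0,0],
    [0,0,0,0,0,0],
    [0,0,0,0,0,0],
    [0,0,0,0,0,0],
    [0,0,0,0,0,0],
    [-20,0,0,0,0,0],
    [-60,0,0,0,0,0],
    [-110,0,0,0,0,0],
    [-130,0,0,0,0,0],
    [-130,0,0,0,0,0],
    [-130,0,0,0,0,0]
  ],
  "hand": 1
}}

```text
clock: 35.08
eef_pos: [443.5, -307.9, 301.5]
orientation: [0.001, 0.708, 0.001, 0.707]
wrist_force: [-0.2, 0.6, -0.7]
finger_gap: 88.3
```

```bash
python3 - <<'E'
from h import *
C=cam("wrist");im=robot.snapshot("wrist")
s=robot.get_state();p=s["eef_pos"];print(p,s["wrist_force"],s["finger_gap"])
S=7;x0,y0=205,125
big=cv2.resize(im[y0:y0+85,x0:x0+110],None,fx=S,fy=S,interpolation=cv2.INTER_CUBIC)
a=np.linspace(0,2*np.pi,200);c=(444,-308.7)
for r,z,col in((22,129,(255,0,0)),(25,91,(0,0,255)),(38,61,(0,255,0)),(52,11,(255,255,0))):
    uv=proj(C,np.c_[c[0]+r*np.cos(a),c[1]+r*np.sin(a),0*a+z]);uv=(uv+.5-[x0,y0])*S
    cv2.polylines(big,[uv.astype(np.int32)],True,col,1)
cv2.imwrite("pics/w14o.png",big)
print("cap",ring(im,C,c,129,22,4))
it=robot.snapshot("scene");cv2.imwrite("pics/s14.png",cv2.resize(it[80:260,120:400],None,fx=2.8,fy=2.8,interpolation=cv2.INTER_CUBIC))
for n in["spanner_grip","injector","dish"]:
    print(n,[(d["confidence"],np.round(d["xyz"])) for d in robot.mark_of("scene",n)])
E
```

```text
[ 443.47608181 -307.96100578  301.36995378] [0.28593605 0.09369689 0.67523703] 87.93524311545848
cap (array([ 443.8, -308.6]), 21.4, 131)
spanner_grip [(0.77, array([ 536., -171.,    7.])), (0.22, array([ 445., -311.,    6.]))]
injector [(0.57, array([533., 192.,  -2.]))]
dish [(0.79, array([707., -14.,  -1.]))]
```

View pics/w14o.png

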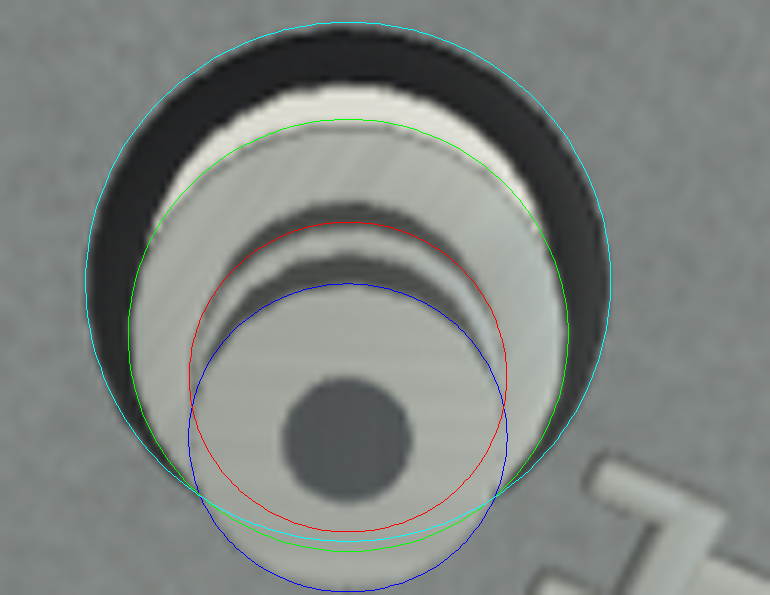

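View pics/s14.png

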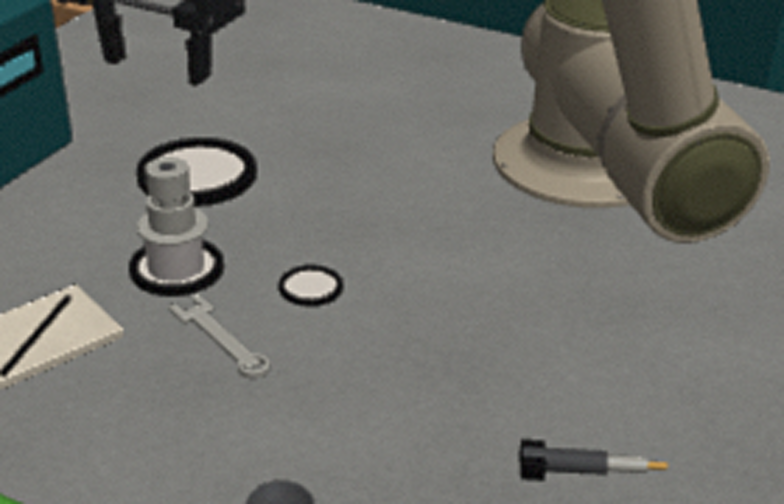

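The cap is fully down: its top circle at z=129 fits, and everything is coaxial within about 1 mm. The bystanders are unmoved and the gripper is clear, so I'm handing in.

```bash
python3 -c "
from bench import robot
print(robot.job_done(), robot.get_state()['clock'])"
```

```text
the job is handed in; nothing more can be done
the job is handed in; nothing more can be done
```

I built the spray catcher in the middle-sized seat in the order asked: pot, stem, collar, then cap. I handed it in at about 35 s with the gripper open and well clear.

- **Position:** in the last wrist overlay, the cap, collar and seat ring share one axis within about 1 mm of (444, -308.7). The pot and stem measured on that same axis when I placed them.
- **Seating:** each part made contact within about 0.5 mm of its expected height, at roughly 4 to 12 N wrist force. The cap's top circle matches the height for fully down.
- **Bystanders:** the networks' positions for the spanner, injector and bowl agree with the first ones within their accuracy of about 4 mm, and the pictures show nothing disturbed.
- **Disagreements:** one automatic fit put the collar's flange about 4 mm off, at x = 440. The overlay showed that was a background artefact. An early fit of the collar's neck was also about 3 mm off, and I corrected it before grasping.

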